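# Load the vial tray into the shaker

## Task

Load the vial tray into the bench shaker: slide it along the loading apron, without picking it up, over the raised lip and against the spring bar, and press its near end down so that it drops fully home in the pocket behind the lip. Then swing the hold-down latch all the way over the tray's near ledge. Be gentle with the filled vials, never bearing on the tray with more than 25 N (the spring bar soon bottoms), and leave the jar, the beaker and the marker beside the shaker alone.

Things in the scene. Friction and masses are not known exactly. Their poses are not given: they have to be found in the camera images.
- shaker: Bench shaker fixed to the worktop, white housing 268 x 150 mm, slippery hard-coated platform on top. Origin: on the worktop below the middle of the lip's inner edge; x = loading direction (away from the control panel), y left, z up. Loading apron: top 62 mm up, x = -140 to -10 mm. Rails (top 69 mm up) stand 90 mm apart along the apron, tapering between x = -32 and -12 mm to 79 mm.
- lip (a point): Middle of the inner top edge of the raised lip, 65 mm above the worktop and 3 mm above the apron. The lip is 4 mm wide, with a 6.5 mm long ramp up to it on the apron side. It lies along the shaker's y.
- pocket (a point): Where the tray's centre (half-way up) must finally be: shaker x = 46 mm, 69 mm above the worktop; axes as the shaker's. Pocket floor 60 mm up, 5 mm below the lip's top. A seated tray fills shaker x = 0 to 92 mm, its near end held against the lip by the spring bar, its ledge top 68 mm up.
- bar_rest (a point): Fixed point on the shaker: middle of the spring bar's face where the bar rests when free (shaker x = 88 mm). The steel bar is pressed toward the lip with 4 N when free, 0.4 N more per mm pushed back; it bottoms hard after 6.5 mm. The tray's near end clears the lip from 4 mm on; pinched by bar and finger it still hangs on the lip until that end is pressed down, then drops 5 mm.
- tray_center (a point): Centre (half-way up) of the loose grey vial tray, 92 (x) x 76 (y) x 18 mm, 0.16 to 0.3 kg: a 12-hole block 64 mm long with an 8 mm high, 14 mm wide finger ledge at each end; blue-capped vials, fixed in the two far rows, rise 22 mm above the block. x points to its far end, toward the spring bar. Starts flat on the apron, up to 0.08 rad askew to the shaker.
- tray_ledge (a point): Middle of the top of the tray's near ledge (8 mm above the tray's underside). The block's upright near face, 10 mm high, the place to push, is 7 mm further along the tray's x; the tray's near end is 7 mm back.
- latch (a joint): Hold-down latch on the right rail: flat steel arm with a black knob. 0 rad = open (pointing back along the apron, 20 degrees outward), 1.92 = closed on its stop (arm along shaker +y, over the near ledge). Closes clockwise seen from above about shaker x = 3, y = -50 mm. Stays where left; 1.5 N at the knob turns it. Passes 2.5 mm above a seated tray's ledge, strikes a tray not fully down.
- latch_knob (a point): Centre of the latch's upright black knob, 12 mm in diameter and 20 mm high (its centre 84.5 mm, its top 94.5 mm above the worktop), 36 mm from the pivot.
- caps_jar_mid (a point): Bystander: glass jar of screw caps, 78 mm in diameter, 107 mm high; the point is on its axis 50 mm up.
- small_beaker_mid (a point): Bystander: small glass beaker with a spout, 67 x 78 mm, 83 mm high; the point is on its axis 40 mm up.
- marker: Bystander: marker pen, 135 mm long, 17 mm thick, lying on the worktop left of the shaker; origin at its middle.

How it is judged:
By the outcome, as a careful person would: the job done as asked, in the order asked, and still so for the second after the job is handed in, with the robot touching nothing.
It also fails if it takes over 72 s, if anything falls off the work surface, if the arm or the gripper's body presses on something with over 40 N, if the wrist force passes 120 N, or if a joint passes its speed limit or range.

## Robot

A 7-joint arm with a two-finger parallel gripper is mounted at the origin on a cart in front of the work surface, level with it; the furniture and walls round the work are solid. World frame = base frame: x ahead of the robot, y to its left, z up, the work surface at z = 0. Lengths are in m, angles in rad, forces in N, time in s.
With the tool pointing down it reaches from about 0.35 to 0.9 m from the base axis. Payload 8.1 kg.
Tool frame: the origin (TCP) lies midway between the tips of the shut fingers; the grasp point (between the pads) lies 19 mm behind it; z points along the fingers, y is the line along which they close (so a half turn about z gives the same grasp; the last joint's range is limited). The gripper opens to 92 mm and grips with 3 to 60 N. Pads are 19 mm wide; open, the fingers measure 130 mm over their backs; the gripper's body (75 mm by 190 mm) begins 47 mm behind the grasp point.
Start: joints at [1.141, 0.434, 0.025, 1.573, -0.012, 1.134, -0.075], TCP at [0.201, -0.592, 0.227] pointing down, gripper open.
Joint ranges: [-2.62, 2.62], [-0.44, 2.09], [-1.27, 1.32], [0.08, 2.57], [-1.32, 4.46], [0.12, 2], [-2.74, 2.74]. Speed limits (rad/s): [2.22, 2.22, 3.01, 3.01, 3.14, 3.14, 3.14].

## Interface

Orientations are given as a rotation vector (axis times angle).
In Python, from cell import observe, get_image, camera_model, sign_off, recognise, silhouettes gives the robot as it stands.
- The arm moves only by the tool apply_moves, never from a script. Its argument "motion" is a list of rows, each an object of numbers: "x", "y", "z": the shift along the world's x, y, z in cm; "yaw": the turn about the world's z in degrees; "hand": the opening, from -1 (shut) to 1 (fully open), so that 0 is half open. In form: [{"x": .., "y": .., "z": .., "yaw": .., "hand": ..}, ...]. A call has 1 to 10 rows; each row is the pose to reach, as a shift and turn from the pose commanded when the call began; what a row does not reach only later rows make up. A row lasts 1/8 s, in which the tool goes at most 62.5 mm and 10.7 degrees, less where a joint would pass 70% of its speed; a pose out of reach is approached as far as the arm can. A call with a gripper value outside its range is refused whole. The fingers move at their own pace and stop on an object; "newtons" is the grip in N (left out, the last holds). Time passes only in rows, so rows that repeat a pose let the fingers close. It gives the time, the measured TCP pose, the force, the opening and the grip force at its end, in the units of the state.
- observe(): the state, without advancing time (a new reading comes with each control period).
- get_image(name): name is "side" or "top"; returns the picture (420x560x3 uint8, blue, green, red); there is no depth.
- camera_model(name): a dict with "camera_matrix" (3x3 intrinsics, pixels), "T" (4x4, takes a point from camera to world coordinates). Camera axes: x right, y up, looking along -z (the intrinsics and any distortion apply to the point x, -y, -z); pixel columns grow to the right and rows downward; lengths in m; the calibration is good to about 2 mm. A picture is of the moment at which its call begins. camera_model takes no time and is no camera call.
- sign_off(): hands the job in; it is judged then, once.
Trained networks look in the newest picture that a camera, given by its name, has taken for a name from the list of things; names that differ only in an ending like _2 or _b are one class to them, and where a whole thing is asked for, a point or a joint stands for the part that bears it (a point fixed in the world has none). Each returns a list of dicts, best first, with "p" (0 to 1); they miss things now and then, are a little off and sometimes report something else, mostly with a low value. They report only what shows in the picture. A call takes as long as a camera call.
- recognise(query, camera): "rect" ([left, top, right, bottom] in pixels, round what is visible of it).
- silhouettes(query, camera): "mask" (420x560 bool, what is visible of it) and "rect" ([left, top, right, bottom] in pixels, round what is visible of it).
The state is a dict: "clock": time; "joints": joint angles; "dq": joint speeds; "joint_efforts": joint torques, N m; "position": TCP position; "ee_rot": TCP orientation; "force": force on the tool from outside, world axes, zero at the start; "ft_torque": the same for the moment, N m; "width": opening from 0.0 (shut) to 1.0 (fully open); "gripper_force": force on a finger pad.
Only numpy, scipy, OpenCV 4.12 (cv2) and the standard library are available. Lean on these libraries where they do the work, as an engineer would, in place of code of your own. Each camera call takes 0.05 s, during which the arm holds its last target. There are 200 camera calls.

## Working session

There is one attempt and no reset: what is moved stays moved. The work goes in short steps, Python scripts to look and compute and a tool call to move; the robot and the scene stay as the last step left them, time stands still between calls to the robot, and variables do not carry over. Pictures are saved under pics/ and viewed, at most 10 in all, crops included, and the job is handed in when it is done.

Besides the shell and the picture viewer there is one more tool, called as name(argument=value, ...) on one line, values as JSON. apply_moves: Moves the arm, as the interface text tells. Its arguments: {"type":"object","properties":{"motion":{"type":"array","items":{"type":"object","properties":{"x":{"type":"number"},"y":{"type":"number"},"z":{"type":"number"},"yaw":{"type":"number"},"hand":{"type":"number"}}}},"newtons":{"type":"number"}},"required":["motion"]}

```bash
mkdir -p pics; ls; cat > h.py <<'E'
import numpy as np, cv2
from cell import *
def ray(cam,u,v):
    m=camera_model(cam);K=np.array(m["camera_matrix"]);T=np.array(m["T"])
    d=np.array(m.get("dist",np.zeros(5)),float)
    p=cv2.undistortPoints(np.array([[[u,v]]],float),K,d)[0,0]
    return T[:3,3],T[:3,:3]@np.array([p[0],-p[1],-1.])
def at(cam,u,v,z):
    o,d=ray(cam,u,v);return o+d*(z-o[2])/d[2]
def proj(cam,P):
    m=camera_model(cam);K=np.array(m["camera_matrix"]);T=np.array(m["T"])
    q=(np.atleast_2d(P)-T[:3,3])@T[:3,:3]; q=q*[1,-1,-1]
    r=(K@q.T).T;return r[:,:2]/r[:,2:]
E
python3 - <<'E'
from h import *
for c in("side","top"):
    im=get_image(c);cv2.imwrite(f"pics/{c}0.png",im);m=camera_model(c);print(m.keys(),np.round(m["camera_matrix"],1).tolist(),np.round(m["T"],3).tolist())
    for q in("shaker","tray_center","latch","latch_knob","caps_jar_mid","small_beaker_mid","marker"):
        r=silhouettes(q,c)
        for k in r[:2]:
            M=k["mask"];ys,xs=np.nonzero(M);print(c,q,round(k["p"],2),np.round(k["rect"]).tolist(),round(xs.mean(),1) if len(xs) else 0,round(ys.mean(),1) if len(ys) else 0)
print(observe())
E
```

```text
pics
dict_keys(['camera_matrix', 'T']) [[422.7, 0.0, 280.2], [0.0, 422.7, 210.4], [0.0, 0.0, 1.0]] [[-1.0, -0.009, -0.012, 0.551], [-0.004, -0.592, 0.806, 0.925], [-0.015, 0.806, 0.592, 0.768], [0.0, 0.0, 0.0, 1.0]]
side shaker 0.56 [212.0, 205.0, 318.0, 274.0] 259.7 244.3
side tray_center 0.72 [271.0, 208.0, 311.0, 241.0] 288.9 225.8
side latch 0.42 [255.0, 209.0, 270.0, 220.0] 263.8 214.4
side latch_knob 0.52 [255.0, 209.0, 271.0, 221.0] 263.3 214.5
side latch_knob 0.23 [302.0, 152.0, 326.0, 192.0] 314.7 171.7
side caps_jar_mid 0.69 [302.0, 152.0, 328.0, 192.0] 314.9 171.6
side small_beaker_mid 0.87 [268.0, 158.0, 289.0, 185.0] 279.4 169.1
side marker 0.55 [338.0, 289.0, 346.0, 324.0] 339.6 307.4
dict_keys(['camera_matrix', 'T']) [[431.8, 0.0, 271.2], [0.0, 431.8, 208.9], [0.0, 0.0, 1.0]] [[-0.015, 0.99, -0.141, 0.415], [-1.0, -0.014, 0.004, 0.007], [0.002, 0.141, 0.99, 1.13], [0.0, 0.0, 0.0, 1.0]]
top shaker 0.88 [214.0, 139.0, 292.0, 254.0] 249.3 189.3
top tray_center 0.4 [212.0, 140.0, 290.0, 251.0] 249.5 189.7
top latch 0.42 [264.0, 181.0, 278.0, 194.0] 272.0 189.6
top latch_kn
[... 256 characters left out ...]
ts': array([ 1.14137744,  0.43447344,  0.02498394,  1.57321861, -0.01160565,
        1.13400246, -0.07509512]), 'dq': array([-2.27634324e-04,  9.01725700e-05, -2.54226009e-03, -4.56401658e-04,
        8.13238567e-04, -5.15541947e-04,  1.11883732e-04]), 'joint_efforts': array([-7.38524686e-04, -6.67594814e+01,  9.83246639e-01, -3.14788878e+01,
       -6.08133548e-02,  3.24294122e-02,  5.98010388e-05]), 'position': array([ 0.20063029, -0.59192543,  0.22675095]), 'ee_rot': array([3.09971765e+00, 5.10972034e-01, 1.68195240e-05]), 'force': array([ 0.75614698, -0.43105308, -0.45622884]), 'ft_torque': array([ 0.0054999 ,  0.02636451, -0.02636508]), 'gripper_force': 0.0, 'width': 1.0005254396586871}
```

View pics/top0.png

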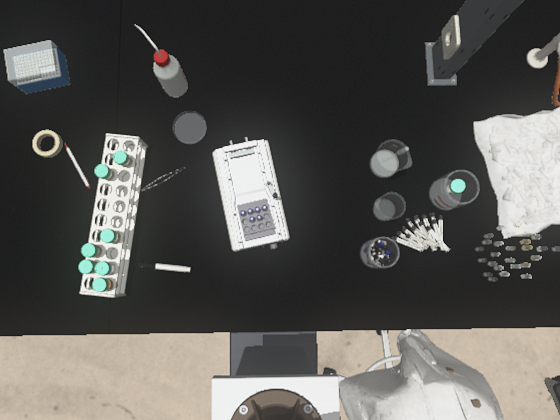

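View pics/side0.png

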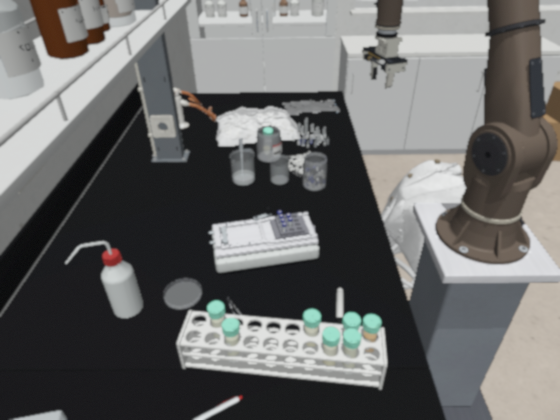

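```bash
python3 - <<'E'
from h import *
t=cv2.imread("pics/top0.png")[130:260,200:305];cv2.imwrite("pics/topz.png",cv2.resize(t,None,fx=4.6,fy=4.6,interpolation=cv2.INTER_CUBIC))
s=cv2.imread("pics/side0.png")[200:280,200:330];cv2.imwrite("pics/sidez.png",cv2.resize(s,None,fx=6,fy=6,interpolation=cv2.INTER_CUBIC))
E
```

```text
(no output)
```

View pics/topz.png

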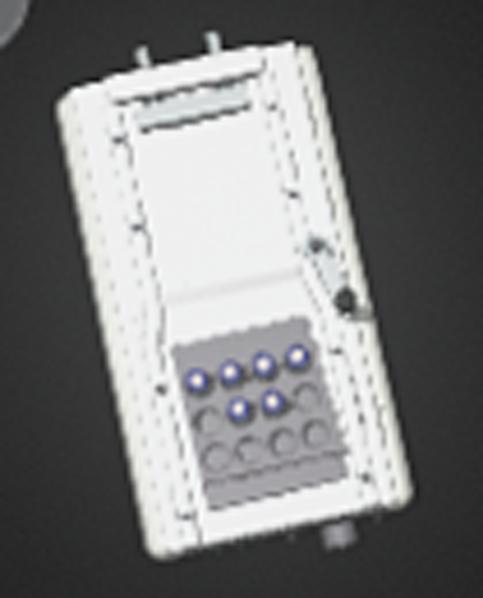

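View pics/sidez.png

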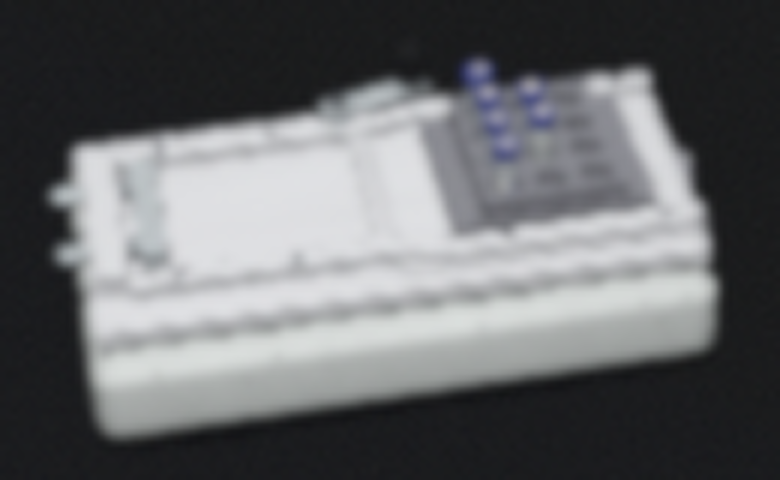

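The top crop shows the shaker turned ~13°, its lip at about (170,300)-(300,272) zoomed, the tray on the apron with near edge (212,508)-(349,472), and the latch pivot at (318,243) with its knob at (347,300). The side crop agrees.

```bash
python3 - <<'E'
from h import *
def T(u,v,z): return at("top",200+(u+.5)/4.6-.5,130+(v+.5)/4.6-.5,z)
def S(u,v,z): return at("side",200+(u+.5)/6-.5,200+(v+.5)/6-.5,z)
for n,p in dict(pivot=T(318,243,.075),knobtop=T(347,298,.0945),lipL=T(168,300,.065),lipR=T(300,269,.065),
  nl=T(212,508,.070),nr=T(349,472,.070),fl=T(174,350,.070),fr=T(308,318,.070),
  v0=T(199,380,.102),v3=T(298,356,.102),hNL=T(145,555,.06),hNR=T(412,497,.06),hFL=T(60,92,.06),hFR=T(305,43,.06),barL=T(142,130,.069),barR=T(252,104,.069),
  s_fl=S(465,232,.070),s_fr=S(425,120,.070),s_nl=S(655,203,.070),s_v0=S(505,148,.102),s_v3=S(478,72,.102),s_lipL=S(388,245,.065),s_lipR=S(362,132,.065),s_piv=S(335,104,.075)).items(): print(n,np.round(p*1000,1))
def ang(a,b):d=b-a;return np.degrees(np.arctan2(d[1],d[0]))
print(ang(T(145,555,.06),T(60,92,.06)),ang(T(412,497,.06),T(305,43,.06)),ang(T(298,356,.102),T(199,380,.102))-90,ang(T(349,472,.07),T(212,508,.07))-90,ang(T(300,269,.065),T(168,300,.065))-90)
E
```

```text
pivot [631.9   7.5  75. ]
knobtop [598.   -7.4  94.5]
lipL [603.5  89.5  65. ]
lipR [619.7  17.5  65. ]
nl [489.7  66.1  70. ]
nr [507.9  -7.3  70. ]
fl [575.2  86.   70. ]
fr [591.7  13.5  70. ]
v0 [554.4  70.6 102. ]
v3 [566.3  18.8 102. ]
hNL [465.7 102.7  60. ]
hNR [494.8 -41.2  60. ]
hFL [722.4 149.4  60. ]
hFR [748.6  13.2  60. ]
barL [697.7 103.2  69. ]
barR [711.5  42.7  69. ]
s_fl [573.   94.5  70. ]
s_fr [591.8  15.7  70. ]
s_nl [491.   76.1  70. ]
s_v0 [555.5  77.4 102. ]
s_v3 [567.3  22.9 102. ]
s_lipL [605.9  96.7  65. ]
s_lipR [620.5  17.7  65. ]
s_piv [632.6   9.8  75. ]
10.316233880539361 12.092548708792716 12.949545438138529 13.917797632523047 12.620633900661801
```

apply_moves(motion=[{"x":2.5,"y":5.5,"z":0},{"x":5,"y":11,"yaw":-2,"hand":-0.35},{"x":7.5,"y":16.5,"yaw":-4,"hand":-0.35},{"x":10,"y":22,"yaw":-6.3,"hand":-0.35},{"x":12.5,"y":27.5,"yaw":-6.3,"hand":-0.35},{"x":15,"y":33,"yaw":-6.3,"hand":-0.35},{"x":17.5,"y":38.5,"z":0,"yaw":-6.3,"hand":-0.35},{"x":20,"y":44,"z":0,"yaw":-6.3,"hand":-0.35},{"x":22.5,"y":49.5,"z":0,"yaw":-6.3,"hand":-0.35},{"x":25,"y":55,"z":0,"yaw":-6.3,"hand":-0.35}])

```text
schema error: expected keys x, y, z, yaw, hand
```

apply_moves(motion=[{"x":0,"y":0,"z":0,"hand":-0.35},{"x":0,"y":0,"z":0,"hand":-0.35}])

```text
schema error: expected keys x, y, z, yaw, hand
```

All keys are needed in every row.

apply_moves(motion=[{"x":2.5,"y":5.5,"z":0,"yaw":0,"hand":1},{"x":5,"y":11,"z":0,"yaw":-2,"hand":-0.35},{"x":7.5,"y":16.5,"z":0,"yaw":-4,"hand":-0.35},{"x":10,"y":22,"z":0,"yaw":-6.3,"hand":-0.35},{"x":12.5,"y":27.5,"z":0,"yaw":-6.3,"hand":-0.35},{"x":15,"y":33,"z":0,"yaw":-6.3,"hand":-0.35},{"x":17.5,"y":38.5,"z":0,"yaw":-6.3,"hand":-0.35},{"x":20,"y":44,"z":0,"yaw":-6.3,"hand":-0.35},{"x":22.5,"y":49.5,"z":0,"yaw":-6.3,"hand":-0.35},{"x":25,"y":55,"z":0,"yaw":-6.3,"hand":-0.35}])

```text
clock: 2.05
position: [0.4513, -0.0402, 0.2272]
ee_rot: [3.123, 0.339, 0.002]
force: [0.9, -0.6, -0.7]
width: 0.322
gripper_force: 0.0
```

apply_moves(motion=[{"x":0,"y":0,"z":0,"yaw":0,"hand":-0.35},{"x":0,"y":0,"z":0,"yaw":0,"hand":-0.35}])

```text
clock: 2.3
position: [0.4504, -0.0423, 0.2266]
ee_rot: [3.123, 0.34, -0.001]
force: [0.2, -0.7, -0.4]
width: 0.327
gripper_force: 0.0
```

apply_moves(motion=[{"x":1.5,"y":3.4,"z":-3,"yaw":0,"hand":-0.35},{"x":3.0,"y":6.7,"z":-7,"yaw":0,"hand":-0.35},{"x":3.0,"y":6.7,"z":-11,"yaw":0,"hand":-0.35},{"x":3.0,"y":6.7,"z":-13.5,"yaw":0,"hand":-0.35},{"x":3.0,"y":6.7,"z":-13.5,"yaw":0,"hand":-0.35}])

```text
clock: 2.92
position: [0.479, 0.0231, 0.0903]
ee_rot: [3.123, 0.336, -0.006]
force: [1.1, -1.0, -0.3]
width: 0.324
gripper_force: 0.0
```

```bash
python3 - <<'E'
from h import *
a=get_image("side")[150:270,190:350];b=get_image("top")[130:260,190:310]
a=cv2.resize(a,None,fx=4,fy=4,interpolation=cv2.INTER_CUBIC);b=cv2.resize(b,None,fx=1,fy=1)
cv2.imwrite("pics/a1.png",a)
E
```

```text
(no output)
```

View pics/a1.png

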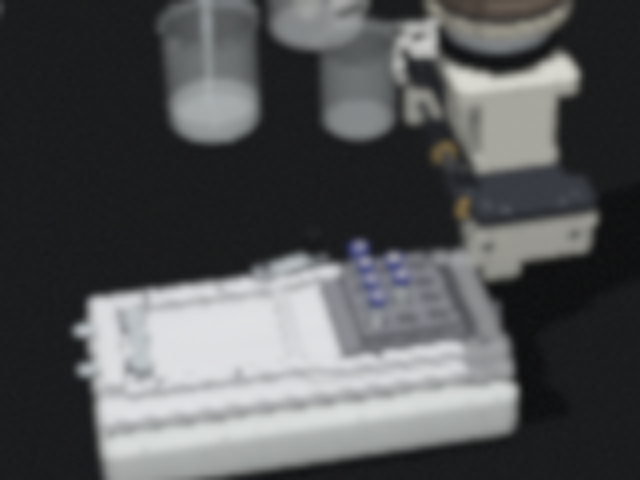

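apply_moves(motion=[{"x":0.2,"y":0.1,"z":-1.5,"yaw":0,"hand":-0.35},{"x":0.49,"y":0.11,"z":-1.5,"yaw":0,"hand":-0.35},{"x":0.98,"y":0.21,"z":-1.5,"yaw":0,"hand":-0.35},{"x":1.37,"y":0.3,"z":-1.5,"yaw":0,"hand":-0.35},{"x":1.66,"y":0.37,"z":-1.5,"yaw":0,"hand":-0.35},{"x":1.95,"y":0.43,"z":-1.5,"yaw":0,"hand":-0.35},{"x":2.25,"y":0.49,"z":-1.5,"yaw":0,"hand":-0.35},{"x":2.54,"y":0.56,"z":-1.5,"yaw":0,"hand":-0.35},{"x":2.83,"y":0.62,"z":-1.5,"yaw":0,"hand":-0.35}])

```text
clock: 4.15
position: [0.509, 0.0312, 0.0767]
ee_rot: [3.123, 0.34, -0.0]
force: [-2.2, -0.7, 1.0]
width: 0.322
gripper_force: 0.9
```

apply_moves(motion=[{"x":0.39,"y":0.09,"z":0,"yaw":0,"hand":-0.35},{"x":0.78,"y":0.17,"z":0,"yaw":0,"hand":-0.35},{"x":1.17,"y":0.26,"z":0,"yaw":0,"hand":-0.35}])

```text
clock: 4.53
position: [0.5208, 0.0339, 0.0767]
ee_rot: [3.123, 0.34, -0.0]
force: [-2.2, -0.5, 1.9]
width: 0.321
gripper_force: 1.6
```

apply_moves(motion=[{"x":0.39,"y":0.09,"z":0,"yaw":0,"hand":-0.35},{"x":0.78,"y":0.17,"z":0,"yaw":0,"hand":-0.35},{"x":1.17,"y":0.26,"z":0,"yaw":0,"hand":-0.35},{"x":1.56,"y":0.34,"z":0,"yaw":0,"hand":-0.35},{"x":1.95,"y":0.43,"z":0,"yaw":0,"hand":-0.35},{"x":2.34,"y":0.52,"z":0,"yaw":0,"hand":-0.35}])

```text
clock: 5.28
position: [0.5443, 0.0391, 0.0768]
ee_rot: [3.123, 0.34, 0.0]
force: [-1.2, -0.6, 0.1]
width: 0.322
gripper_force: 0.8
```

```bash
python3 - <<'E'
from h import *
a=get_image("side")[170:280,195:335];b=get_image("top")[130:260,200:300]
a=cv2.resize(a,(560,440),interpolation=cv2.INTER_CUBIC);cv2.imwrite("pics/a2.png",a)
for c in("top","side"):
    for q in ("latch_knob","tray_center"):print(c,q,[(round(k["p"],2),np.round(k["rect"],1).tolist()) for k in recognise(q,c)[:2]])
print(observe()["position"])
E
```

```text
top latch_knob []
top tray_center []
side latch_knob [(0.43, [252.8, 210.9, 273.1, 218.1]), (0.2, [212.7, 208.6, 318.6, 272.2])]
side tray_center [(0.92, [254.8, 212.9, 292.0, 238.6])]
[0.54421349 0.03911134 0.07681694]
```

View pics/a2.png

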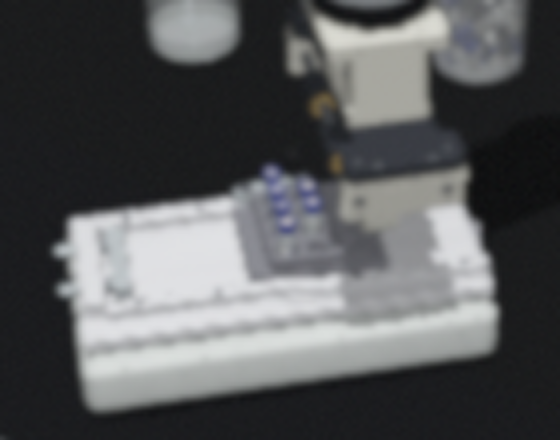

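apply_moves(motion=[{"x":0.39,"y":0.09,"z":0,"yaw":0,"hand":-0.35},{"x":0.78,"y":0.17,"z":0,"yaw":0,"hand":-0.35},{"x":1.17,"y":0.26,"z":0,"yaw":0,"hand":-0.35},{"x":1.56,"y":0.34,"z":0,"yaw":0,"hand":-0.35},{"x":1.95,"y":0.43,"z":0,"yaw":0,"hand":-0.35},{"x":2.34,"y":0.52,"z":0,"yaw":0,"hand":-0.35}])

```text
clock: 6.32
position: [0.5676, 0.0443, 0.0767]
ee_rot: [3.123, 0.34, -0.0]
force: [-2.4, 0.6, 1.2]
width: 0.327
gripper_force: 1.2
```

apply_moves(motion=[{"x":0.39,"y":0.09,"z":0,"yaw":0,"hand":-0.35},{"x":0.78,"y":0.17,"z":0,"yaw":0,"hand":-0.35},{"x":1.17,"y":0.26,"z":0,"yaw":0,"hand":-0.35},{"x":1.56,"y":0.34,"z":0,"yaw":0,"hand":-0.35},{"x":1.95,"y":0.43,"z":0,"yaw":0,"hand":-0.35}])

```text
clock: 6.95
position: [0.5872, 0.0486, 0.0767]
ee_rot: [-3.123, -0.34, -0.0]
force: [-1.6, -0.8, -0.9]
width: 0.324
gripper_force: 0.4
```

apply_moves(motion=[{"x":0.3,"y":0.07,"z":0,"yaw":0,"hand":-0.35},{"x":0.6,"y":0.13,"z":0,"yaw":0,"hand":-0.35},{"x":0.9,"y":0.2,"z":0,"yaw":0,"hand":-0.35},{"x":1.2,"y":0.26,"z":0,"yaw":0,"hand":-0.35}])

```text
clock: 7.45
position: [0.5991, 0.0512, 0.0767]
ee_rot: [3.123, 0.34, -0.0]
force: [-0.6, 0.1, -0.9]
width: 0.326
gripper_force: 0.4
```

apply_moves(motion=[{"x":0.3,"y":0.065,"z":0,"yaw":0,"hand":-0.35},{"x":0.6,"y":0.13,"z":0,"yaw":0,"hand":-0.35},{"x":0.9,"y":0.2,"z":0,"yaw":0,"hand":-0.35}])

```text
clock: 7.82
position: [0.6081, 0.0532, 0.0767]
ee_rot: [3.123, 0.34, -0.0]
force: [-1.7, 0.2, -0.1]
width: 0.322
gripper_force: 0.4
```

apply_moves(motion=[{"x":0.2,"y":0.045,"z":0,"yaw":0,"hand":-0.35},{"x":0.4,"y":0.09,"z":0,"yaw":0,"hand":-0.35}])

```text
clock: 8.07
position: [0.612, 0.054, 0.0767]
ee_rot: [3.123, 0.34, -0.0]
force: [-0.9, 0.3, -2.1]
width: 0.324
gripper_force: 0.5
```

```bash
python3 - <<'E'
from h import *
a=get_image("side")[185:275,200:330];b=get_image("top")[130:260,200:300]
a=cv2.resize(a,None,fx=6,fy=6,interpolation=cv2.INTER_CUBIC);cv2.imwrite("pics/a3.png",a)
E
```

```text
(no output)
```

View pics/a3.png

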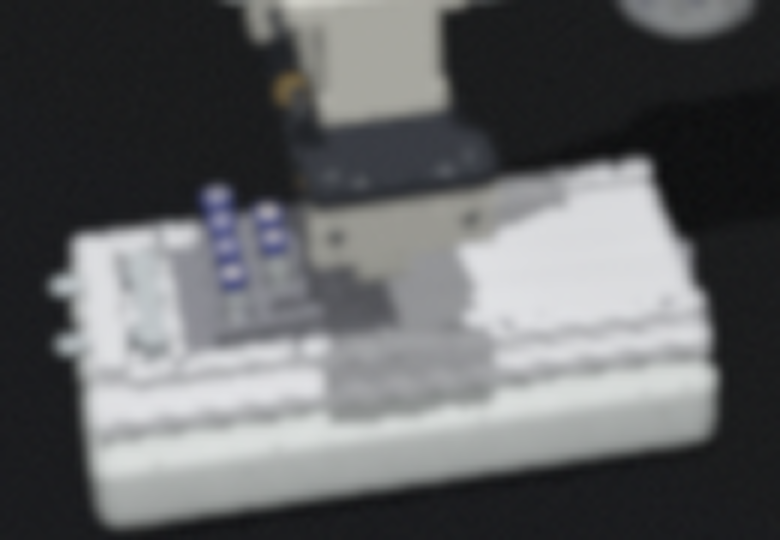

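apply_moves(motion=[{"x":0.1,"y":0.02,"z":0,"yaw":0,"hand":-0.35},{"x":0.2,"y":0.043,"z":0,"yaw":0,"hand":-0.35}])

```text
clock: 8.43
position: [0.6139, 0.0545, 0.0767]
ee_rot: [3.123, 0.34, -0.0]
force: [-1.3, 0.1, -1.4]
width: 0.325
gripper_force: 0.5
```

apply_moves(motion=[{"x":0.1,"y":0.02,"z":0,"yaw":0,"hand":-0.35},{"x":0.1,"y":0.02,"z":0,"yaw":0,"hand":-0.35}])

```text
clock: 8.68
position: [0.615, 0.0548, 0.0768]
ee_rot: [-3.123, -0.34, -0.0]
force: [-0.5, 0.2, -0.1]
width: 0.327
gripper_force: 0.3
```

apply_moves(motion=[{"x":0.1,"y":0.02,"z":0,"yaw":0,"hand":-0.35},{"x":0.1,"y":0.02,"z":0,"yaw":0,"hand":-0.35}])

```text
clock: 8.93
position: [0.616, 0.0549, 0.0768]
ee_rot: [-3.123, -0.34, -0.0]
force: [-0.1, -0.9, -0.6]
width: 0.323
gripper_force: 0.3
```

apply_moves(motion=[{"x":0.1,"y":0.02,"z":0,"yaw":0,"hand":-0.35},{"x":0.1,"y":0.02,"z":0,"yaw":0,"hand":-0.35}])

```text
clock: 9.18
position: [0.6168, 0.0551, 0.0767]
ee_rot: [3.123, 0.34, -0.0]
force: [-2.0, 0.6, 0.4]
width: 0.326
gripper_force: 0.8
```

apply_moves(motion=[{"x":0.1,"y":0.02,"z":0,"yaw":0,"hand":-0.35},{"x":0.1,"y":0.02,"z":0,"yaw":0,"hand":-0.35}])

```text
clock: 9.43
position: [0.617, 0.0551, 0.0766]
ee_rot: [3.123, 0.34, -0.003]
force: [-4.0, -1.0, 1.9]
width: 0.322
gripper_force: 2.5
```

apply_moves(motion=[{"x":0.1,"y":0.02,"z":0,"yaw":0,"hand":-0.35},{"x":0.1,"y":0.02,"z":0,"yaw":0,"hand":-0.35}])

```text
clock: 9.68
position: [0.6177, 0.0554, 0.0766]
ee_rot: [3.123, 0.34, -0.004]
force: [-6.3, 0.4, 3.3]
width: 0.322
gripper_force: 3.1
```

apply_moves(motion=[{"x":0.1,"y":0.02,"z":0,"yaw":0,"hand":-0.35},{"x":0.1,"y":0.02,"z":0,"yaw":0,"hand":-0.35}])

```text
clock: 9.93
position: [0.6185, 0.0556, 0.0765]
ee_rot: [3.123, 0.34, -0.004]
force: [-7.1, -0.3, 3.3]
width: 0.324
gripper_force: 3.4
```

apply_moves(motion=[{"x":0.1,"y":0.02,"z":0,"yaw":0,"hand":-0.35},{"x":0.1,"y":0.02,"z":0,"yaw":0,"hand":-0.35}])

```text
clock: 10.18
position: [0.6194, 0.0557, 0.0765]
ee_rot: [3.123, 0.34, -0.005]
force: [-7.0, -0.5, 4.4]
width: 0.326
gripper_force: 3.6
```

apply_moves(motion=[{"x":0.1,"y":0.02,"z":0,"yaw":0,"hand":-0.35},{"x":0.1,"y":0.02,"z":0,"yaw":0,"hand":-0.35}])

```text
clock: 10.42
position: [0.6203, 0.056, 0.0764]
ee_rot: [3.123, 0.34, -0.005]
force: [-7.6, -0.9, 3.3]
width: 0.325
gripper_force: 3.8
```

```bash
python3 - <<'E'
from h import *
im=get_image("side");o=observe();print(o["position"],o["force"])
a=cv2.resize(im[195:260,205:300],None,fx=8,fy=8,interpolation=cv2.INTER_CUBIC);cv2.imwrite("pics/a4.png",a)
E
```

```text
[0.62026872 0.05594131 0.07641497] [-7.67845429 -0.70570607  3.25409441]
```

View pics/a4.png

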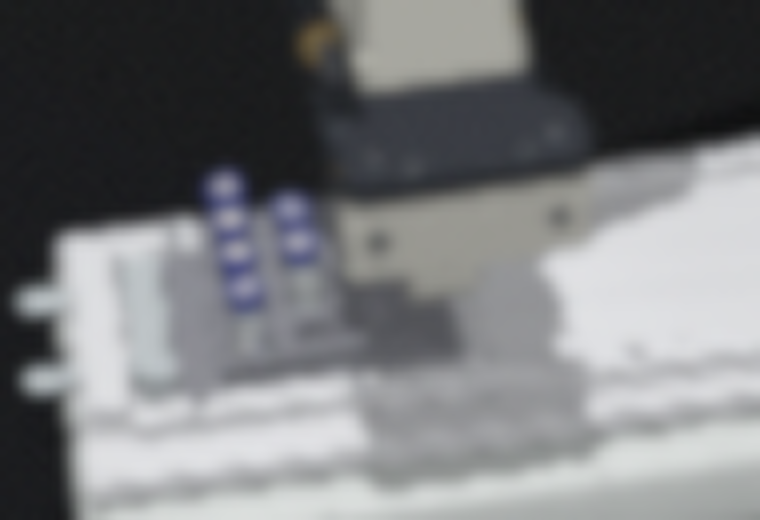

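apply_moves(motion=[{"x":0.1,"y":0.02,"z":0,"yaw":0,"hand":-0.35},{"x":0.1,"y":0.02,"z":0,"yaw":0,"hand":-0.35}])

```text
clock: 10.72
position: [0.6212, 0.0561, 0.0763]
ee_rot: [3.123, 0.34, -0.005]
force: [-7.1, -0.6, 2.8]
width: 0.325
gripper_force: 3.7
```

apply_moves(motion=[{"x":0.1,"y":0.02,"z":0,"yaw":0,"hand":-0.35},{"x":0.1,"y":0.02,"z":0,"yaw":0,"hand":-0.35}])

```text
clock: 10.98
position: [0.6219, 0.0563, 0.0759]
ee_rot: [3.123, 0.34, -0.006]
force: [-6.3, -0.3, -1.1]
width: 0.327
gripper_force: 3.3
```

apply_moves(motion=[{"x":0.04,"y":0.01,"z":-0.1,"yaw":0,"hand":-0.35},{"x":0.04,"y":0.01,"z":-0.2,"yaw":0,"hand":-0.35}])

```text
clock: 11.22
position: [0.622, 0.0563, 0.0737]
ee_rot: [3.123, 0.34, -0.007]
force: [-7.7, -0.9, -1.0]
width: 0.325
gripper_force: 3.8
```

apply_moves(motion=[{"x":0,"y":0,"z":-0.1,"yaw":0,"hand":-0.35},{"x":0,"y":0,"z":-0.15,"yaw":0,"hand":-0.35}])

```text
clock: 11.48
position: [0.6218, 0.0563, 0.0723]
ee_rot: [3.123, 0.34, -0.008]
force: [-8.9, -0.4, 4.0]
width: 0.326
gripper_force: 4.7
```

apply_moves(motion=[{"x":0,"y":0,"z":-0.1,"yaw":0,"hand":-0.35},{"x":0,"y":0,"z":-0.15,"yaw":0,"hand":-0.35}])

```text
clock: 11.72
position: [0.6218, 0.0563, 0.0717]
ee_rot: [3.122, 0.34, -0.007]
force: [-12.9, -1.2, 9.2]
width: 0.327
gripper_force: 6.2
```

apply_moves(motion=[{"x":0,"y":0,"z":0.1,"yaw":0,"hand":-0.35},{"x":0,"y":0,"z":0.15,"yaw":0,"hand":-0.35}])

```text
clock: 11.98
position: [0.6219, 0.0563, 0.0724]
ee_rot: [3.123, 0.34, -0.007]
force: [-6.4, -1.0, -0.2]
width: 0.325
gripper_force: 3.7
```

apply_moves(motion=[{"x":0.05,"y":0.01,"z":0,"yaw":0,"hand":-0.35},{"x":0.05,"y":0.01,"z":0,"yaw":0,"hand":-0.35}])

```text
clock: 12.22
position: [0.6224, 0.0564, 0.0723]
ee_rot: [3.123, 0.34, -0.008]
force: [-7.6, 0.1, 0.1]
width: 0.323
gripper_force: 3.8
```

apply_moves(motion=[{"x":0.05,"y":0.01,"z":0,"yaw":0,"hand":-0.35},{"x":0.05,"y":0.01,"z":0,"yaw":0,"hand":-0.35}])

```text
clock: 12.48
position: [0.6228, 0.0565, 0.0722]
ee_rot: [3.123, 0.34, -0.008]
force: [-8.3, -0.7, -0.5]
width: 0.326
gripper_force: 4.0
```

apply_moves(motion=[{"x":0,"y":0,"z":-0.08,"yaw":0,"hand":-0.35},{"x":0,"y":0,"z":-0.15,"yaw":0,"hand":-0.35}])

```text
clock: 12.72
position: [0.6228, 0.0565, 0.0715]
ee_rot: [3.123, 0.34, -0.007]
force: [-11.8, -0.6, 10.2]
width: 0.324
gripper_force: 6.1
```

apply_moves(motion=[{"x":0,"y":0,"z":0.1,"yaw":0,"hand":-0.35},{"x":0,"y":0,"z":0.15,"yaw":0,"hand":-0.35}])

```text
clock: 12.98
position: [0.6229, 0.0565, 0.0723]
ee_rot: [3.123, 0.34, -0.008]
force: [-5.9, -1.0, 0.0]
width: 0.324
gripper_force: 3.7
```

apply_moves(motion=[{"x":0.05,"y":0.01,"z":0,"yaw":0,"hand":-0.35},{"x":0.05,"y":0.01,"z":0,"yaw":0,"hand":-0.35}])

```text
clock: 13.22
position: [0.623, 0.0565, 0.0721]
ee_rot: [3.123, 0.34, -0.009]
force: [-8.9, -0.9, -0.5]
width: 0.323
gripper_force: 4.4
```

apply_moves(motion=[{"x":0.05,"y":0.01,"z":0,"yaw":0,"hand":-0.35},{"x":0.05,"y":0.01,"z":0,"yaw":0,"hand":-0.35}])

```text
clock: 13.48
position: [0.623, 0.0565, 0.0719]
ee_rot: [3.123, 0.34, -0.011]
force: [-9.1, -1.3, -0.7]
width: 0.322
gripper_force: 5.0
```

apply_moves(motion=[{"x":-0.1,"y":-0.02,"z":0,"yaw":0,"hand":-0.35},{"x":-0.12,"y":-0.025,"z":-0.08,"yaw":0,"hand":-0.35},{"x":-0.12,"y":-0.025,"z":-0.15,"yaw":0,"hand":-0.35}])

```text
clock: 13.85
position: [0.6229, 0.0565, 0.0715]
ee_rot: [3.123, 0.34, -0.007]
force: [-12.4, -1.6, 9.4]
width: 0.325
gripper_force: 5.6
```

apply_moves(motion=[{"x":0,"y":0,"z":-0.04,"yaw":0,"hand":-0.35},{"x":0,"y":0,"z":-0.08,"yaw":0,"hand":-0.35}])

```text
clock: 14.1
position: [0.6229, 0.0564, 0.071]
ee_rot: [3.123, 0.34, -0.006]
force: [-11.0, -1.1, 8.6]
width: 0.327
gripper_force: 5.6
```

apply_moves(motion=[{"x":0,"y":0,"z":-0.05,"yaw":0,"hand":-0.35},{"x":0,"y":0,"z":-0.1,"yaw":0,"hand":-0.35}])

```text
clock: 14.35
position: [0.6229, 0.0563, 0.07]
ee_rot: [3.122, 0.339, -0.006]
force: [-11.3, -1.2, 9.6]
width: 0.327
gripper_force: 5.6
```

apply_moves(motion=[{"x":0,"y":0,"z":-0.04,"yaw":0,"hand":-0.35},{"x":0,"y":0,"z":-0.08,"yaw":0,"hand":-0.35}])

```text
clock: 14.6
position: [0.6229, 0.0562, 0.0692]
ee_rot: [3.122, 0.339, -0.006]
force: [-11.3, -1.9, 9.5]
width: 0.323
gripper_force: 5.7
```

apply_moves(motion=[{"x":0,"y":0,"z":-0.04,"yaw":0,"hand":-0.35},{"x":0,"y":0,"z":-0.08,"yaw":0,"hand":-0.35}])

```text
clock: 14.85
position: [0.6229, 0.0561, 0.0684]
ee_rot: [3.122, 0.339, -0.007]
force: [-12.6, -2.2, 14.1]
width: 0.322
gripper_force: 7.4
```

apply_moves(motion=[{"x":0,"y":0,"z":-0.04,"yaw":0,"hand":-0.35},{"x":0,"y":0,"z":-0.06,"yaw":0,"hand":-0.35}])

```text
clock: 15.1
position: [0.6229, 0.0561, 0.0684]
ee_rot: [3.122, 0.339, -0.006]
force: [-13.7, -3.4, 16.7]
width: 0.322
gripper_force: 9.5
```

apply_moves(motion=[{"x":-0.1,"y":-0.02,"z":0.05,"yaw":0,"hand":-0.35},{"x":-0.3,"y":-0.06,"z":0.08,"yaw":0,"hand":-0.35},{"x":-0.5,"y":-0.11,"z":0.1,"yaw":0,"hand":-0.35}])

```text
clock: 15.48
position: [0.62, 0.0558, 0.0687]
ee_rot: [-3.123, -0.34, -0.0]
force: [-0.5, 0.3, 0.4]
width: 0.324
gripper_force: 0.0
```

apply_moves(motion=[{"x":-0.2,"y":-0.04,"z":0,"yaw":0,"hand":-0.35},{"x":-0.2,"y":-0.04,"z":0.0,"yaw":0,"hand":-0.35}])

```text
clock: 15.72
position: [0.6187, 0.0553, 0.069]
ee_rot: [-3.123, -0.34, -0.002]
force: [-0.1, -0.3, 0.7]
width: 0.327
gripper_force: 0.0
```

apply_moves(motion=[{"x":0,"y":0,"z":1,"yaw":0,"hand":-0.35},{"x":0,"y":0,"z":5,"yaw":0,"hand":-0.35},{"x":-2,"y":-3,"z":9,"yaw":0,"hand":-0.35},{"x":-5,"y":-7,"z":12,"yaw":0,"hand":-0.35},{"x":-9,"y":-11,"z":12,"yaw":0,"hand":-0.35},{"x":-13,"y":-15,"z":12,"yaw":0,"hand":-0.35},{"x":-16,"y":-18,"z":12,"yaw":0,"hand":-0.35},{"x":-16,"y":-18,"z":12,"yaw":0,"hand":-0.35}])

```text
clock: 16.73
position: [0.4562, -0.1276, 0.1895]
ee_rot: [3.122, 0.332, -0.0]
force: [0.8, 0.4, -0.3]
width: 0.329
gripper_force: 0.0
```

```bash
python3 - <<'E'
from h import *
a=get_image("side")[195:270,205:320];b=get_image("top")[130:260,200:305]
cv2.imwrite("pics/side5.png",a);cv2.imwrite("pics/top5.png",b)
a=cv2.resize(a,None,fx=3.4,fy=3.4,interpolation=cv2.INTER_CUBIC);b=cv2.resize(b,None,fx=3.8,fy=3.8,interpolation=cv2.INTER_CUBIC)
H=max(a.shape[0],b.shape[0]);f=lambda i:cv2.copyMakeBorder(i,0,H-i.shape[0],0,0,cv2.BORDER_CONSTANT)
cv2.imwrite("pics/c5.png",np.hstack([f(b),f(a)]));print(np.hstack([f(b),f(a)]).shape)
for c in("top","side"):
  for k in recognise("latch_knob",c)[:2]:
    r=k["rect"];print(c,k["p"],np.round(r,1),at(c,(r[0]+r[2])/2,(r[1]+r[3])/2,.0845))
E
```

```text
(494, 790, 3)
top 0.53 [264.3 181.1 277.4 195.7] [0.61492527 0.00252415 0.0845    ]
side 0.52 [253.2 208.2 273.6 220.1] [0.6105251  0.01024833 0.0845    ]
```

View pics/c5.png

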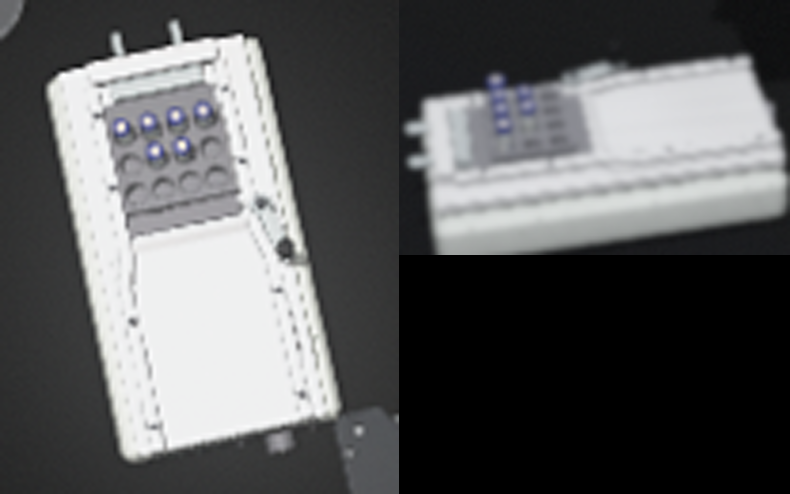

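apply_moves(motion=[{"x":4,"y":3,"z":0,"yaw":0,"hand":-0.13},{"x":8,"y":6,"z":0,"yaw":0,"hand":-0.13},{"x":12,"y":9,"z":0,"yaw":0,"hand":-0.13},{"x":14.4,"y":11.8,"z":-1,"yaw":0,"hand":-0.13},{"x":14.4,"y":11.8,"z":-4,"yaw":0,"hand":-0.13},{"x":14.4,"y":11.8,"z":-7,"yaw":0,"hand":-0.13},{"x":14.4,"y":11.8,"z":-7,"yaw":0,"hand":-0.13}])

```text
clock: 17.8
position: [0.6009, -0.0054, 0.1165]
ee_rot: [-3.122, -0.343, 0.007]
force: [0.4, -0.5, -0.7]
width: 0.436
gripper_force: 0.0
```

apply_moves(motion=[{"x":-0.1,"y":-0.3,"z":-1,"yaw":0,"hand":-0.13},{"x":-0.1,"y":-0.3,"z":-2.2,"yaw":0,"hand":-0.13},{"x":-0.1,"y":-0.3,"z":-3.2,"yaw":0,"hand":-0.13},{"x":-0.1,"y":-0.3,"z":-3.6,"yaw":0,"hand":-0.13},{"x":-0.1,"y":-0.3,"z":-3.6,"yaw":0,"hand":-0.13}])

```text
clock: 18.42
position: [0.601, -0.0097, 0.0825]
ee_rot: [-3.123, -0.34, 0.001]
force: [0.4, 0.1, 0.3]
width: 0.435
gripper_force: 0.0
```

apply_moves(motion=[{"x":0,"y":0,"z":0,"yaw":0,"hand":-0.9},{"x":0,"y":0,"z":0,"yaw":0,"hand":-0.9},{"x":0,"y":0,"z":0,"yaw":0,"hand":-0.9},{"x":0,"y":0,"z":0,"yaw":0,"hand":-0.9}], newtons=10)

```text
clock: 18.92
position: [0.6014, -0.0087, 0.083]
ee_rot: [-3.122, -0.341, -0.001]
force: [0.0, 2.9, -0.2]
width: 0.12
gripper_force: 10.0
```

apply_moves(motion=[{"x":-0.2,"y":0.2,"z":0,"yaw":0,"hand":-0.9},{"x":-0.35,"y":0.4,"z":0,"yaw":0,"hand":-0.9},{"x":-0.48,"y":0.85,"z":0,"yaw":0,"hand":-0.9},{"x":-0.56,"y":1.3,"z":0,"yaw":0,"hand":-0.9},{"x":-0.57,"y":1.75,"z":0,"yaw":0,"hand":-0.9},{"x":-0.52,"y":2.2,"z":0,"yaw":0,"hand":-0.9}])

```text
clock: 19.68
position: [0.5951, 0.0119, 0.0826]
ee_rot: [3.123, 0.339, -0.003]
force: [-2.6, -3.5, 2.9]
width: 0.124
gripper_force: 10.0
```

apply_moves(motion=[{"x":0.12,"y":0.45,"z":0,"yaw":0,"hand":-0.9},{"x":0.29,"y":0.89,"z":0,"yaw":0,"hand":-0.9},{"x":0.52,"y":1.3,"z":0,"yaw":0,"hand":-0.9},{"x":0.79,"y":1.68,"z":0,"yaw":0,"hand":-0.9},{"x":1.12,"y":2.02,"z":0,"yaw":0,"hand":-0.9},{"x":1.49,"y":2.32,"z":0,"yaw":0,"hand":-0.9}])

```text
clock: 20.42
position: [0.6105, 0.0369, 0.0826]
ee_rot: [-3.122, -0.341, 0.001]
force: [-6.0, 0.3, 4.2]
width: 0.126
gripper_force: 10.0
```

apply_moves(motion=[{"x":0.4,"y":0.23,"z":0,"yaw":0,"hand":-0.9},{"x":0.83,"y":0.42,"z":0,"yaw":0,"hand":-0.9},{"x":1.1,"y":0.52,"z":0,"yaw":0,"hand":-0.9}])

```text
clock: 20.8
position: [0.6215, 0.0437, 0.0826]
ee_rot: [-3.12, -0.343, 0.001]
force: [-5.5, 3.4, 3.5]
width: 0.124
gripper_force: 10.0
```

apply_moves(motion=[{"x":0.15,"y":0.02,"z":0,"yaw":0,"hand":-0.9},{"x":0.35,"y":0.06,"z":0,"yaw":0,"hand":-0.9},{"x":0.35,"y":0.06,"z":0,"yaw":0,"hand":-0.9}])

```text
clock: 21.18
position: [0.6251, 0.0451, 0.0827]
ee_rot: [-3.119, -0.343, -0.0]
force: [-4.6, 5.6, 3.1]
width: 0.122
gripper_force: 10.0
```

apply_moves(motion=[{"x":0.15,"y":0.02,"z":0,"yaw":0,"hand":-0.9},{"x":0.3,"y":0.05,"z":0,"yaw":0,"hand":-0.9},{"x":0.3,"y":0.05,"z":0,"yaw":0,"hand":-0.9}])

```text
clock: 21.55
position: [0.6282, 0.046, 0.0827]
ee_rot: [-3.118, -0.344, -0.001]
force: [-4.5, 6.6, 2.9]
width: 0.123
gripper_force: 10.0
```

apply_moves(motion=[{"x":0,"y":0,"z":0,"yaw":0,"hand":-0.4},{"x":0,"y":0,"z":0,"yaw":0,"hand":-0.4},{"x":0,"y":0,"z":2,"yaw":0,"hand":-0.4},{"x":0,"y":0,"z":5,"yaw":0,"hand":-0.4},{"x":-2,"y":-0.5,"z":5,"yaw":0,"hand":-1},{"x":-5,"y":-1.2,"z":5,"yaw":0,"hand":-1},{"x":-5,"y":-1.2,"z":5,"yaw":0,"hand":-1},{"x":-5,"y":-1.2,"z":5,"yaw":0,"hand":-1}])

```text
clock: 22.55
position: [0.5793, 0.0297, 0.133]
ee_rot: [3.123, 0.339, 0.002]
force: [-0.4, -0.2, -0.0]
width: 0.006
gripper_force: 0.0
```

```bash
python3 - <<'E'
from h import *
o=observe();print(o["position"],o["width"],o["force"])
for c in("side","top"):
  get_image(c)
  for k in recognise("latch_knob",c)[:2]:
    r=k["rect"];print(c,k["p"],np.round(r,1),at(c,(r[0]+r[2])/2,(r[1]+r[3])/2,.0845))
E
```

```text
[0.57926235 0.02969302 0.1330339 ] 0.005510432623291575 [-0.36715318 -0.23099512 -0.00339809]
side 0.43 [256.9 215.6 260.2 223.8] [0.62252343 0.03466812 0.0845    ]
```

apply_moves(motion=[{"x":0,"y":0.3,"z":-2.5,"yaw":0,"hand":-1},{"x":0,"y":0.3,"z":-5,"yaw":0,"hand":-1},{"x":0.6,"y":0.43,"z":-5,"yaw":0,"hand":-1},{"x":1.2,"y":0.56,"z":-5,"yaw":0,"hand":-1},{"x":1.8,"y":0.7,"z":-5,"yaw":0,"hand":-1},{"x":2.2,"y":0.78,"z":-5,"yaw":0,"hand":-1}])

```text
clock: 23.5
position: [0.6013, 0.0377, 0.0835]
ee_rot: [-3.123, -0.34, -0.002]
force: [-0.7, -0.9, -0.1]
width: 0.005
gripper_force: 0.0
```

apply_moves(motion=[{"x":0.2,"y":0.04,"z":0,"yaw":0,"hand":-1},{"x":0.4,"y":0.09,"z":0,"yaw":0,"hand":-1}])

```text
clock: 23.75
position: [0.6042, 0.0384, 0.0828]
ee_rot: [3.123, 0.34, -0.001]
force: [-2.4, 0.6, 0.7]
width: 0.006
gripper_force: 0.8
```

apply_moves(motion=[{"x":0.2,"y":0.04,"z":0,"yaw":0,"hand":-1},{"x":0.4,"y":0.09,"z":0,"yaw":0,"hand":-1}])

```text
clock: 24.0
position: [0.6071, 0.0394, 0.0825]
ee_rot: [3.123, 0.34, -0.004]
force: [-9.5, -0.4, 6.0]
width: -0.002
gripper_force: 4.1
```

apply_moves(motion=[{"x":0.1,"y":0.02,"z":0,"yaw":0,"hand":-1},{"x":0.15,"y":0.03,"z":0,"yaw":0,"hand":-1},{"x":0.15,"y":0.03,"z":0,"yaw":0,"hand":-1}])

```text
clock: 24.38
position: [0.6072, 0.0395, 0.0824]
ee_rot: [3.123, 0.34, -0.008]
force: [-10.0, 0.6, 8.5]
width: 0.006
gripper_force: 5.1
```

Stalled on the stop. I'll back off, retreat and check.

apply_moves(motion=[{"x":-1,"y":-0.22,"z":0,"yaw":0,"hand":-1},{"x":-2.5,"y":-0.55,"z":0,"yaw":0,"hand":-1},{"x":-2.5,"y":-0.55,"z":4,"yaw":0,"hand":-1},{"x":-3,"y":-2,"z":9,"yaw":0,"hand":-1},{"x":-6,"y":-6,"z":11,"yaw":0,"hand":-1},{"x":-10,"y":-10,"z":11,"yaw":0,"hand":-1},{"x":-14,"y":-14,"z":11,"yaw":0,"hand":-1},{"x":-16,"y":-18,"z":11,"yaw":0,"hand":-1},{"x":-16,"y":-18,"z":11,"yaw":0,"hand":-1}])

```text
clock: 25.5
position: [0.448, -0.1441, 0.1929]
ee_rot: [3.122, 0.33, -0.0]
force: [0.3, 0.9, -0.4]
width: 0.003
gripper_force: 0.0
```

```bash
python3 - <<'E'
from h import *
a=get_image("side")[195:270,205:320];b=get_image("top")[130:260,200:305]
a=cv2.resize(a,None,fx=3.4,fy=3.4,interpolation=cv2.INTER_CUBIC);b=cv2.resize(b,None,fx=3.8,fy=3.8,interpolation=cv2.INTER_CUBIC)
H=b.shape[0];f=lambda i:cv2.copyMakeBorder(i,0,H-i.shape[0],0,0,cv2.BORDER_CONSTANT)
cv2.imwrite("pics/c6.png",np.hstack([f(b),f(a)]))
for c in("top","side"):
  for q in("marker","caps_jar_mid","small_beaker_mid"):
    print(c,q,[np.round(k["rect"]).tolist() for k in recognise(q,c)[:1]])
E
```

```text
top marker [[142.0, 261.0, 192.0, 271.0]]
top caps_jar_mid [[212.0, 136.0, 291.0, 254.0]]
top small_beaker_mid [[374.0, 194.0, 408.0, 209.0]]
side marker [[337.0, 288.0, 342.0, 326.0]]
side caps_jar_mid [[302.0, 150.0, 327.0, 190.0]]
side small_beaker_mid [[268.0, 159.0, 291.0, 185.0]]
```

View pics/c6.png

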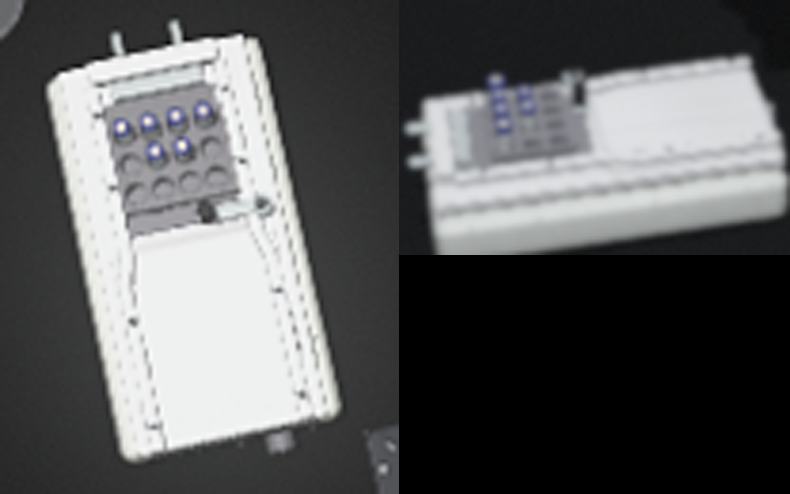

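The picture shows the tray down and square behind the lip. The latch knob at (207,210) and pivot at (262,205) put the arm parallel to the lip once parallax is allowed for.

```bash
python3 -c "
from cell import *
print(sign_off())"
```

```text
the job is handed in; nothing more can be done
None
```

The tray is fully home in the pocket and the latch is closed on its stop over the near ledge; the job is handed in at about 26 s. The highest tray load I read was about 22 N, and the jar, beaker and marker were not touched.

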